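# Make up two pastry tool kits

### The arm

A 6-joint arm with a two-finger parallel gripper is mounted at the origin on the work surface. World frame = base frame: x ahead of the robot, y to its left, z up, the work surface at z = 0. Lengths are in m, angles in degrees, forces in N, time in s.
With the tool pointing down it reaches from about 0.4 to 0.825 m from the base axis. Payload 7 kg.
Tool frame: the origin (TCP) lies at the very end of the fingers, on their centre line; the grasp point (between the pads) lies r.pinch_z behind it (r.pinch_z is the distance from the TCP to the grasp point, in m); z points along the fingers, y is the direction in which the jaws open and shut (so a half turn about z gives the same grasp; the last joint's range is limited). The gripper opens to 88 mm and grips with 3 to 60 N. Pads are 19 mm wide; open, the fingers measure 130 mm over their backs; the gripper's body (78 mm by 193 mm) begins 47 mm behind the grasp point.
Start: joints at [-52.764, 20.546, 0.682, 0, -70.136, -16.507], TCP at [0.239, -0.631, 0.227] pointing down, gripper open.
Joint ranges: [-176.03, 176.03], [-82.01, 121.73], [-58.28, 71.71], [-173.87, 95.51], [-174.79, -0.11], [-173.66, 173.66]. Speed limits (degrees/s): [136.94, 136.94, 172.46, 180, 180, 180].

### API

Orientations are given as [roll, pitch, yaw] about the fixed x, y, z axes, in that order (R = Rz(yaw) Ry(pitch) Rx(roll)).
In Python, from plant import r gives the robot as it stands. The module is installed in compiled form; this text tells all that it offers.
- The arm moves only by the tool servo_tool, never from a script. Its argument "steps" is a list of rows, each a list of 5 numbers: the finger opening in cm, from 0 to 8.76, then the shift along the tool's x, y, z in cm, then the turn about the tool's z in degrees. In form: [[fingers, x, y, z, spin], ...]. A call has 1 to 8 rows; each row shifts and turns the commanded pose from where the row before left it, along the tool's axes as they then stand; what a row does not reach is not made up. A row lasts 1/8 s, in which the tool goes at most 62.5 mm and 10.7 degrees, less where a joint would pass 70% of its speed; a pose out of reach is approached as far as the arm can. A call with a gripper value outside its range is refused whole. The fingers move at their own pace and stop on an object; "squeeze" is the grip in N (left out, the last holds). Time passes only in rows, so rows that do not move let the fingers close. It gives the time, the measured TCP pose, the force and the opening at its end, in the units of the state.
- r.get_state(): the state, without advancing time (a new reading comes with each control period).
- r.capture(name): name is "side" or "top" or "wrist"; returns the picture (420x560x3 uint8, red, green, blue); there is no depth.
- r.calibration(name): a dict with "K" (3x3 intrinsics, pixels), "rvec" (rotation vector, rad) and "tvec" (3), from world to camera coordinates, as OpenCV has them; the wrist camera has in their place "tool_from_camera" (4x4, takes a point from camera to tool coordinates, whose origin is the TCP and whose axes are the flange's). Camera axes: x right, y down, z forward; pixel columns grow to the right and rows downward; lengths in m; the calibration is good to about 2 mm. A picture is of the moment at which its call begins: read the wrist's pose just before it. calibration takes no time and is no camera call.
- r.close_job(): hands the job in, once; it reports no verdict.
The state is a dict: "time_s": time; "joints": joint angles; "qd": joint speeds; "joint_torque": joint torques, N m; "tcp_pos": TCP position; "eef_rot": TCP orientation; "contact_force": force on the tool from outside, world axes, zero at the start; "moment": the same for the moment, N m; "gripper_width": finger opening in m.
Only numpy, scipy, OpenCV 4.12 (cv2) and the standard library are available. Lean on these libraries where they do the work, as an engineer would, in place of code of your own. Each camera call takes 0.05 s, during which the arm holds its last target.

### The job

Make up the two tool kits for the pastry class. The three-compartment tray gets the largest piping nozzle in its middle compartment and the round and the square cutter in the end compartments, whichever way round; the two-compartment tray gets the narrow oblong cutter and the smallest piping nozzle, one to a compartment. Everything must stand upright on the compartment floor, and the middle-sized nozzle, the muffin mould and the jar stay where they are.

Things in the scene. Friction and masses are not known exactly. Their poses are not given: they have to be found in the camera images.
- tray_three: fixed kit tray, aluminium walls and black floor, 252 x 106 mm, with three open compartments in a row along its long side; each 80 mm (along the row) x 100 mm inside, floor 3 mm above the bench, walls and dividers 3 mm thick, tops 10 mm above the bench. Origin: centre of underside, at bench height; x along the row, y across, z up. Compartment centres at x = -83, 0 and +83 mm, y = 0. The row lies roughly left-right
- tray_two: fixed kit tray, aluminium walls and black floor, 169 x 106 mm, with two open compartments in a row along its long side; each 80 mm (along the row) x 100 mm inside, floor 3 mm above the bench, walls and dividers 3 mm thick, tops 10 mm above the bench. Origin: centre of underside, at bench height; x along the row, y across, z up. Compartment centres at x = -41.5 and +41.5 mm, y = 0. The row lies roughly left-right
- round_cutter_mid (a point): round pastry cutter: an open steel ring, 52 mm outside diameter, wall 2.5 mm, 50 mm high, about 70 g. Origin at its centre, half-way up, z up; it stands loose on the bench.
- square_cutter_mid (a point): square pastry cutter: an open square steel frame, 48 x 48 mm outside, wall 2.5 mm, 50 mm high, about 80 g; x and y square to its sides. Origin at its centre, half-way up, z up; it stands loose on the bench.
- bar_cutter_mid (a point): narrow oblong pastry cutter: an open rectangular steel frame, 70 mm long (its x) x 32 mm wide (its y) outside, wall 2.5 mm, 50 mm high, about 80 g. Origin at its centre, half-way up, z up; it stands loose on the bench.
- nozzle_large_mid (a point): the largest of the three piping nozzles: a plain steel cone standing on its wide end, point up; 44 mm across at the foot, 22 mm at the point, 66 mm high. About 60 g. Origin at its centre, half-way up, z up; it stands loose on the bench.
- nozzle_small_mid (a point): the smallest of the three piping nozzles: a plain steel cone standing on its wide end, point up; 23 mm across at the foot, 12 mm at the point, 38 mm high. About 25 g. Origin at its centre, half-way up, z up; it stands loose on the bench.
- nozzle_medium_mid (a point): the middle-sized of the three piping nozzles: a plain steel cone standing on its wide end, point up; 33 mm across at the foot, 16 mm at the point, 52 mm high. Not wanted: it stays among the stock where it is. Origin at its centre, half-way up, z up; it stands loose on the bench.
- muffin_mould_mid (a point): bystander: grey-blue muffin mould with six cups, 160 x 110 mm, 30 mm high, loose on the bench; leave it alone. Origin at its centre, 15 mm up; x along its length.
- jar_mid (a point): bystander: closed amber glass jar with a white cap, 64 mm across, 85 mm high, loose on the bench; leave it alone. Origin at its centre, 42.5 mm up.
There are look-alikes about, which are no part of the job. Leave any green look-alike of the part that bears round_cutter_mid alone.

How it is judged (in metres and radians):
At the end, for the whole second after the job is handed in: Three-tray: largest nozzle in the middle, round and square cutter in one end each; two-tray: oblong cutter and smallest nozzle, one to a compartment. Each wholly inside (2 mm grace), upright within 0.12 rad, on the floor (centre height -4/+3 mm), at rest (under 0.02 m/s) (x of nozzle_large_mid in the frame of tray_three between -0.02 and 0.02 m and y of nozzle_large_mid in the frame of tray_three between -0.03 and 0.03 m and z of nozzle_large_mid in the frame of tray_three between 0.032 and 0.039 m and (((x of round_cutter_mid in the frame of tray_three between 0.067 and 0.099 m and y of round_cutter_mid in the frame of tray_three between -0.026 and 0.026 m and z of round_cutter_mid in the frame of tray_three between 0.024 and 0.031 m) and (x of square_cutter_mid in the frame of tray_three between -0.101 and -0.065 m and y of square_cutter_mid in the frame of tray_three between -0.028 and 0.028 m and z of square_cutter_mid in the frame of tray_three between 0.024 and 0.031 m)) or ((x of round_cutter_mid in the frame of tray_three between -0.099 and -0.067 m and y of round_cutter_mid in the frame of tray_three between -0.026 and 0.026 m and z of round_cutter_mid in the frame of tray_three between 0.024 and 0.031 m) and (x of square_cutter_mid in the frame of tray_three between 0.065 and 0.101 m and y of square_cutter_mid in the frame of tray_three between -0.028 and 0.028 m and z of square_cutter_mid in the frame of tray_three between 0.024 and 0.031 m))) and (((x of bar_cutter_mid in the frame of tray_two between 0.0155 and 0.0675 m and y of bar_cutter_mid in the frame of tray_two between -0.036 and 0.036 m and z of bar_cutter_mid in the frame of tray_two between 0.024 and 0.031 m) and (x of nozzle_small_mid in the frame of tray_two between -0.0725 and -0.0105 m and y of nozzle_small_mid in the frame of tray_two between -0.041 and 0.041 m and z of nozzle_small_mid in the frame of tray_two between 0.018 and 0.025 m)) or ((x of bar_cutter_mid in the frame of tray_two between -0.0675 and -0.0155 m and y of bar_cutter_mid in the frame of tray_two between -0.036 and 0.036 m and z of bar_cutter_mid in the frame of tray_two between 0.024 and 0.031 m) and (x of nozzle_small_mid in the frame of tray_two between 0.0105 and 0.0725 m and y of nozzle_small_mid in the frame of tray_two between -0.041 and 0.041 m and z of nozzle_small_mid in the frame of tray_two between 0.018 and 0.025 m))) and angle between each of round_cutter_mid, square_cutter_mid, bar_cutter_mid, nozzle_large_mid, nozzle_small_mid's own z axis and vertical below 0.12 rad and linear speed of each of round_cutter, square_cutter, bar_cutter, nozzle_large, nozzle_small below 0.02 m/s); the robot touches nothing.
It fails at once if the middle-sized nozzle is shifted by more than 15 mm (distance of nozzle_medium_mid from where it was at the start of the episode above 0.015 m).
It fails at once if the muffin mould is shifted by more than 15 mm (distance of muffin_mould_mid from where it was at the start of the episode above 0.015 m).
It fails at once if the jar is shifted by more than 15 mm (distance of jar_mid from where it was at the start of the episode above 0.015 m).
It also fails if it takes over 115 s, if anything falls off the work surface, if the arm or the gripper's body presses on something with over 40 N, if the wrist force passes 120 N, or if a joint passes its speed limit or range.

## Working session

There is one attempt and no reset: what is moved stays moved. The work goes in short steps, Python scripts to look and compute and a tool call to move; the robot and the scene stay as the last step left them, time stands still between calls to the robot, and variables do not carry over. Pictures are saved under pics/ and viewed, and the job is handed in when it is done.

Besides the shell and the picture viewer there is one more tool, called as a command line: name --pt "numbers of a row" for each row, then --argument value for the rest. servo_tool: Moves the arm, as the interface text tells. Its arguments: {"type":"object","properties":{"steps":{"type":"array","items":{"type":"array","items":{"type":"number"}}},"squeeze":{"type":"number"}},"required":["steps"]}

```bash
mkdir -p pics; ls; python3 - <<'E'
from plant import r
import cv2
print(r.get_state(), r.pinch_z)
for n in ["side","top","wrist"]:
    im=r.capture(n); cv2.imwrite(f"pics/{n}0.png",im[:,:,::-1]); print(n,r.calibration(n))
E
```

```text
pics
{'time_s': 0.0, 'joints': array([-5.27627973e+01,  2.05938471e+01,  6.34986338e-01, -2.19706998e-02,
       -7.01348984e+01, -1.65067998e+01]), 'qd': array([-0.04331055, -0.09756138, -0.01833303, -0.06892003, -0.07811123,
        0.05824324]), 'joint_torque': array([-5.42303678e-04, -5.82724357e+01,  2.93059194e+01,  6.99701786e+00,
        7.06247418e-03, -1.53426822e-04]), 'tcp_pos': array([ 0.23874956, -0.63085579,  0.22559884]), 'eef_rot': array([ 1.79904236e+02, -6.84009484e-03, -1.59277074e+02]), 'contact_force': array([ 0.06302676, -0.37707613, -0.29778605]), 'moment': array([ 0.01779016,  0.00453559, -0.0123081 ]), 'gripper_width': 0.08720889278600158} 0.0188
side {'K': array([[389.91394665,   0.        , 281.39223682],
       [  0.        , 389.91394665, 214.74505877],
       [  0.        ,   0.        ,   1.        ]]), 'rvec': array([ 2.2406169 , -0.21095607,  0.067876  ]), 'tvec': array([-0.55658406,  0.14620972,  0.88281779])}
top {'K': array([[535.03367922,   0.        , 279.24729312],
       [  0.        , 535.03367922, 219.02899299],
       [  0.        ,   0.        ,   1.        ]]), 'rvec': array([ 2.19526214, -2.02359752,  0.2031669 ]), 'tvec': array([-0.04009536,  0.57172672,  1.22569947])}
wrist {'K': array([[311.59632156,   0.        , 276.4441684 ],
       [  0.        , 311.59632156, 208.77397152],
       [  0.        ,   0.        ,   1.        ]]), 'tool_from_camera': array([[-7.23420442e-05, -9.66224015e-01, -2.57703603e-01,
         6.91718970e-02],
       [ 9.99999995e-01, -5.22590247e-05, -8.47800298e-05,
         3.87045908e-04],
       [ 6.84491619e-05, -2.57703608e-01,  9.66224014e-01,
        -1.57902899e-01],
       [ 0.00000000e+00,  0.00000000e+00,  0.00000000e+00,
         1.00000000e+00]])}
```

View pics/side0.png

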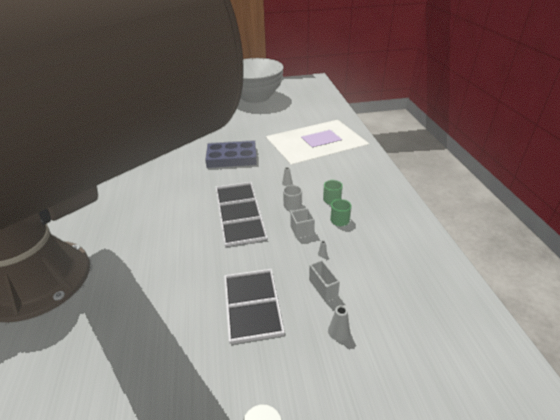

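View pics/top0.png

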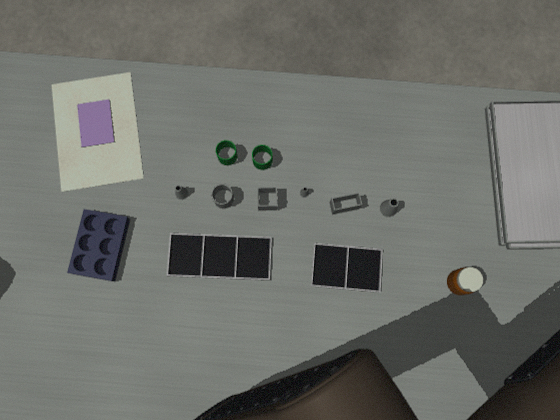

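View pics/wrist0.png

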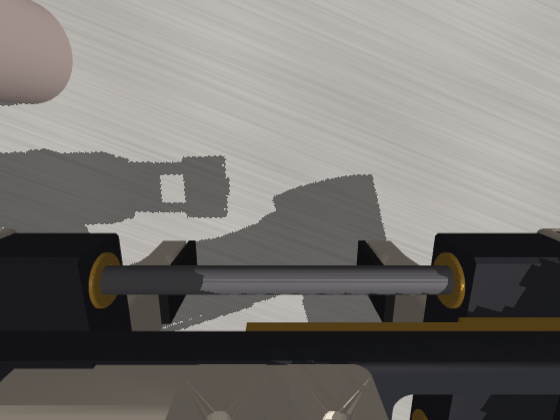

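```bash
cat > h.py <<'E'
import numpy as np, cv2
from plant import r
def PX(n,pts):
    c=r.calibration(n); p,_=cv2.projectPoints(np.array(pts,float).reshape(-1,1,3),c["rvec"],c["tvec"],c["K"],None); return p[:,0]
def W(n,u,v,z):
    c=r.calibration(n); R,_=cv2.Rodrigues(c["rvec"]); C=-R.T@c["tvec"]
    d=R.T@np.linalg.inv(c["K"])@np.array([u,v,1.]); return C+d*(z-C[2])/d[2]
E
python3 - <<'E'
from h import *
im=cv2.imread("pics/top0.png")
a=im[130:300,160:290]; b=im[180:300,285:415]
cv2.imwrite("pics/ta.png",cv2.resize(im[180:290,160:280],None,fx=6,fy=5.4545 if 0 else 6-0.6,interpolation=cv2.INTER_CUBIC) if 0 else cv2.resize(im[180:285,160:290],None,fx=5.5,fy=5.5,interpolation=cv2.INTER_CUBIC))
cv2.imwrite("pics/tb.png",cv2.resize(im[180:295,280:410],None,fx=5,fy=5,interpolation=cv2.INTER_CUBIC))
print(cv2.Rodrigues(r.calibration("top")["rvec"])[0])
for n,u,v in [("3tl",169,234),("3bl",167,277),("3tr",272,237),("3br",272,280),("2tl",314,244),("2br",382,291),("2tr",383,248),("2bl",313,288)]: print(n,W("top",u,v,.01).round(3))
E
```

```text
[[ 0.08138142 -0.99668211 -0.00135284]
 [-0.97652071 -0.07946341 -0.20023202]
 [ 0.19946017  0.01761624 -0.97974757]]
3tl [0.523 0.276 0.01 ]
3bl [0.417 0.268 0.01 ]
3tr [0.536 0.022 0.01 ]
3br [0.43  0.013 0.01 ]
2tl [ 0.527 -0.083  0.01 ]
2br [ 0.426 -0.255  0.01 ]
2tr [ 0.531 -0.253  0.01 ]
2bl [ 0.419 -0.088  0.01 ]
```

View pics/ta.png

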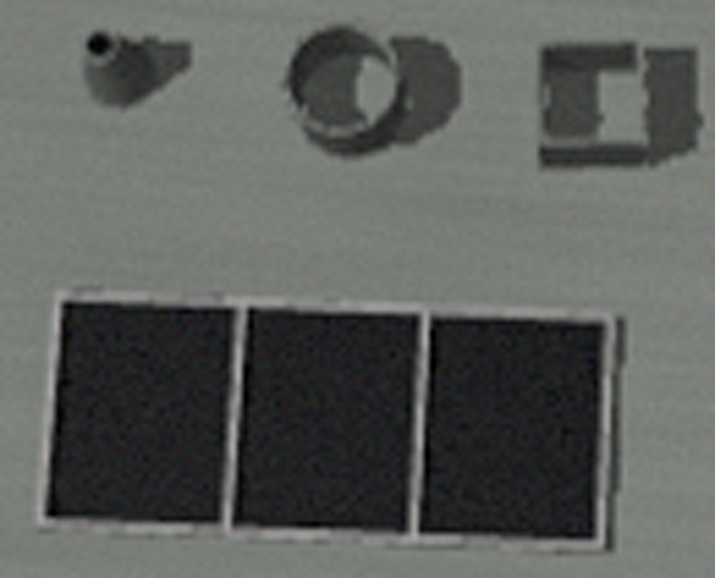

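View pics/tb.png

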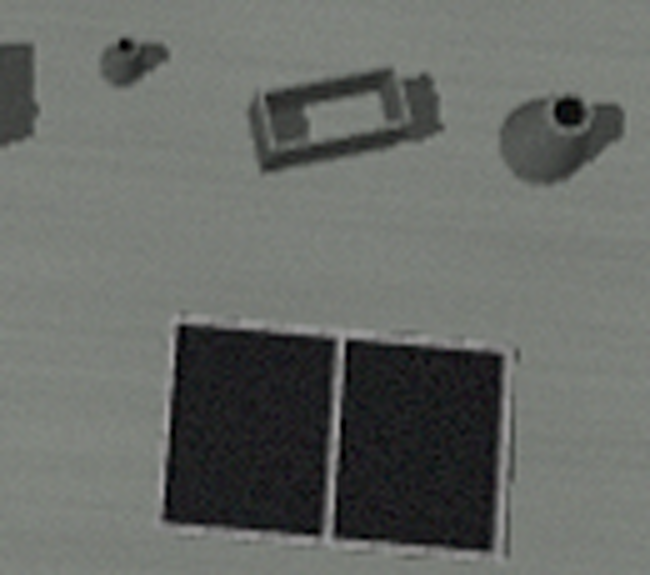

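```bash
cat > ov.py <<'E'
from h import *
# guesses: name:(x,y,yawdeg)
def poly(o,z):
    k,x,y,a=o
    a=np.deg2rad(a); R=np.array([[np.cos(a),-np.sin(a)],[np.sin(a),np.cos(a)]])
    if k[0]=='c': t=np.linspace(0,2*np.pi,60); P=np.c_[np.cos(t),np.sin(t)]*k[1]/2
    else: P=np.array([[1,1],[-1,1],[-1,-1],[1,-1]])*np.array(k[1:])/2
    P=P@R.T+[x,y]; return np.c_[P,np.full(len(P),z)]
def draw(im,n,box,s,objs,out):
    u0,v0,u1,v1=box; g=cv2.resize(im[v0:v1,u0:u1],None,fx=s,fy=s,interpolation=cv2.INTER_CUBIC)
    for k,z,x,y,a,col in objs:
        p=(PX(n,poly((k,x,y,a),z))-[u0,v0]+.5)*s
        cv2.polylines(g,[np.round(p).astype(int)],True,col,1)
    cv2.imwrite(out,g)
E
python3 - <<'E'
from h import *
for n,X,Y,z in [("round",348,80,.05),("square",590,97,.05),("med",99,44,.052)]: print(n,W("top",160+X/5.5-.5,180+Y/5.5-.5,z).round(4))
for n,X,Y,z in [("small",125,45,.038),("large",569,111,.066),("b1",258,93,.05),("b2",390,68,.05),("b3",406,133,.05),("b4",268,155,.05)]: print(n,W("top",280+X/5-.5,180+Y/5-.5,z).round(4))
# trays, outer corners
for n,X,Y in [("",58,290),("",620,315),("",610,548),("",40,525)]: print(n,W("top",160+X/5.5-.5,180+Y/5.5-.5,.01).round(4))
for n,X,Y in [("",175,317),("",516,347),("",506,556),("",162,525)]: print(n,W("top",280+X/5-.5,180+Y/5-.5,.01).round(4))
E
```

```text
round [0.6255 0.1489 0.05  ]
square [0.6264 0.0413 0.05  ]
med [0.6324 0.2604 0.052 ]
small [ 0.6587 -0.049   0.038 ]
large [ 0.6359 -0.2629  0.066 ]
b1 [ 0.6367 -0.1149  0.05  ]
b2 [ 0.6544 -0.1782  0.05  ]
b3 [ 0.6226 -0.1877  0.05  ]
b4 [ 0.6063 -0.1216  0.05  ]
 [0.5276 0.2744 0.01  ]
 [0.5368 0.021  0.01  ]
 [0.4322 0.0166 0.01  ]
 [0.4218 0.2694 0.01  ]
 [ 0.53   -0.0842  0.01  ]
 [ 0.5287 -0.2526  0.01  ]
 [ 0.4261 -0.2521  0.01  ]
 [ 0.4275 -0.0849  0.01  ]
```

```bash
cat > objs.py <<'E'
Y=(0,255,255);M=(255,0,255);G=(0,255,0)
O=[(('c',.052),.05,.6255,.149,0,Y),(('c',.052),0,.6255,.149,0,M),
(('r',.048,.048),.05,.6265,.0413,0,Y),(('r',.048,.048),0,.6265,.0413,0,M),
(('c',.022),.066,.6359,-.263,0,Y),(('c',.044),0,.6359,-.263,0,M),
(('c',.012),.038,.6587,-.049,0,Y),(('c',.023),0,.6587,-.049,0,M),
(('c',.016),.052,.6324,.2604,0,Y),(('c',.033),0,.6324,.2604,0,M),
(('r',.070,.032),.05,.630,-.1505,-74,Y),(('r',.070,.032),0,.630,-.1505,-74,M),
(('r',.252,.106),.01,.479,.1455,-87.9,G),(('r',.169,.106),.01,.478,-.1685,-90,G)]
E
python3 - <<'E'
from ov import *; from objs import O
im=cv2.imread("pics/top0.png")
draw(im,"top",(160,180,290,285),6,O,"pics/oa.png")
draw(im,"top",(285,180,415,285),6,O,"pics/ob.png")
im=cv2.imread("pics/side0.png")
draw(im,"side",(270,160,380,350),3.1,O,"pics/oc.png")
E
```

```text
(no output)
```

View pics/oa.png

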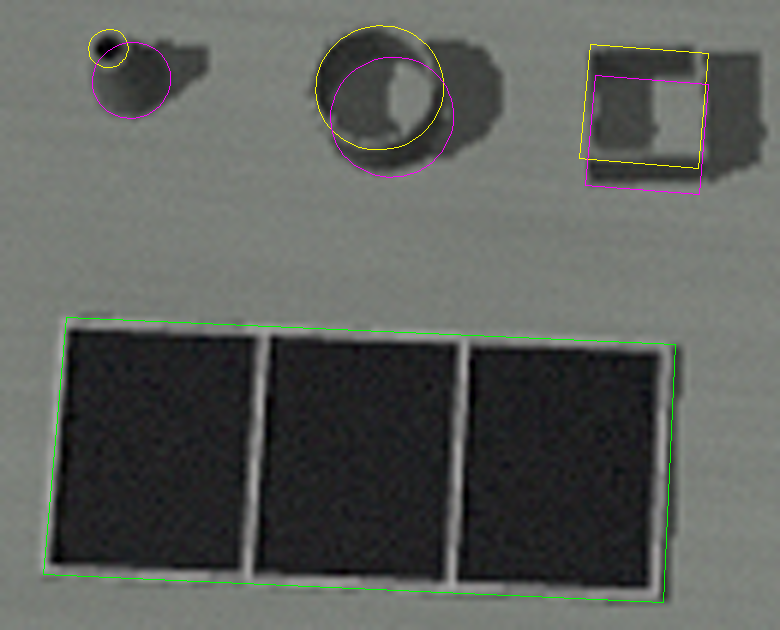

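View pics/ob.png

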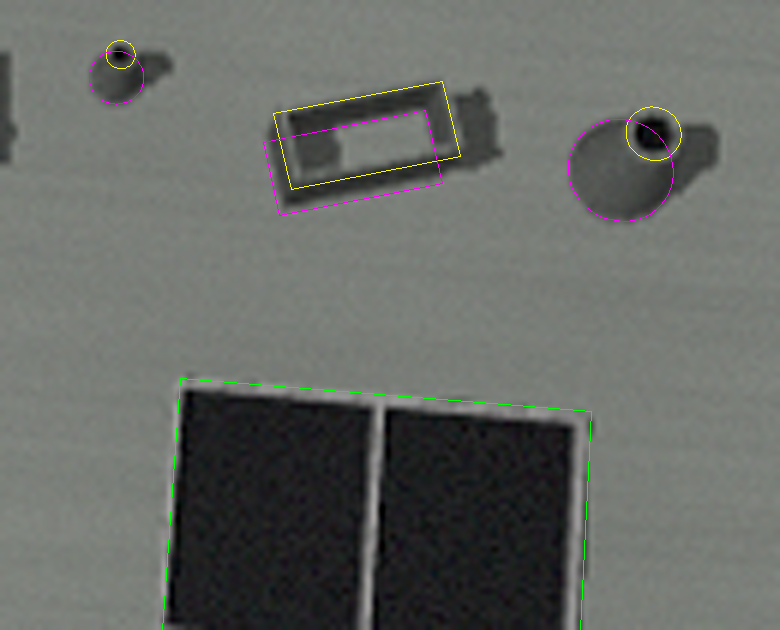

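View pics/oc.png

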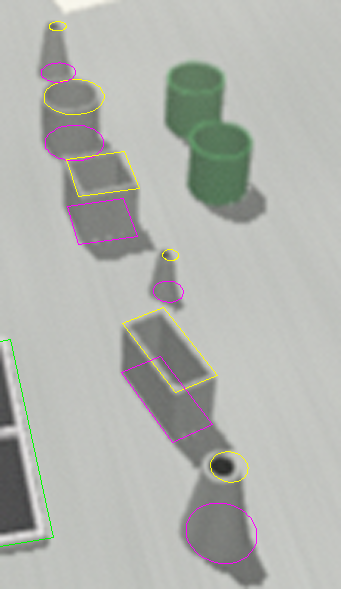

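```bash
cat > plan.py <<'E'
from h import *
from scipy.spatial.transform import Rotation as Ro
import sys,json
def plan(f,legs,start=None):
    """legs: list of (x,y,z,yaw or None,[f],[maxstep mm]); prints rows"""
    s=r.get_state(); p=s["tcp_pos"].copy(); R=Ro.from_euler("xyz",s["eef_rot"],degrees=True)
    print("t",round(s["time_s"],2),"p",p.round(4),"yaw",s["eef_rot"].round(1),"F",s["contact_force"].round(1),"w",round(s["gripper_width"],4),"j",s["joints"].round(0))
    rows=[]
    for x,y,z,yaw,*o in legs:
        mx=o[0] if o else 55.
        t=np.array([x,y,z]); 
        cy=R.as_euler("xyz",degrees=True)[2]
        sp=0 if yaw is None else -((yaw-cy+180)%360-180)
        n=max(1,int(np.ceil(max(np.linalg.norm(t-p)*1000/mx,abs(sp)/10.5))))
        for i in range(n):
            tgt=p+(t-p)/(n-i)
            d=np.round(R.inv().apply(tgt-p)*100,2); ds=round(sp/n,1)
            rows.append([f,*d.tolist(),ds]); p=p+R.apply(d/100); R=R*Ro.from_euler("z",ds,degrees=True)
    for i in range(0,len(rows),8): print(json.dumps(rows[i:i+8]))
    print("end",p.round(4),R.as_euler("xyz",degrees=True).round(1))
E
python3 -c "
from plan import *
plan(8.7,[(.636,-.263,.12,-180)])"
```

```text
t 0.15 p [ 0.2388 -0.631   0.2258] yaw [ 179.9   -0.  -159.3] F [0.5 0.6 0. ] w 0.0873 j [-53.  21.   1.  -0. -70. -17.]
[[8.7, -4.56, 1.85, 0.96, 1.9], [8.7, -4.5, 2.0, 0.96, 1.9], [8.7, -4.43, 2.15, 0.96, 1.9], [8.7, -4.35, 2.29, 0.97, 1.9], [8.7, -4.28, 2.44, 0.96, 1.9], [8.7, -4.19, 2.58, 0.97, 1.9], [8.7, -4.11, 2.71, 0.96, 1.9], [8.7, -4.01, 2.85, 0.97, 1.9]]
[[8.7, -3.92, 2.98, 0.96, 1.9], [8.7, -3.82, 3.11, 0.97, 1.9], [8.7, -3.71, 3.23, 0.96, 1.9]]
end [ 0.636 -0.263  0.12 ] [179.9  -0.  179.8]
```

servo_tool --pt "8.7 -4.6 1.8 1.0 1.9" --pt "8.7 -4.5 2.0 1.0 1.9" --pt "8.7 -4.4 2.1 1.0 1.9" --pt "8.7 -4.4 2.3 1.0 1.9" --pt "8.7 -4.3 2.4 0.9 1.9" --pt "8.7 -4.2 2.6 0.9 1.9" --pt "8.7 -4.1 2.7 0.9 1.9" --pt "8.7 -4.0 2.8 0.9 1.9" --squeeze 15

```text
time_s: 1.15
tcp_pos: [0.5298, -0.3638, 0.1501]
eef_rot: [180.0, -0.0, -174.5]
contact_force: [0.2, -0.5, 1.0]
gripper_width: 0.0871
```

servo_tool --pt "8.7 -3.9 3.0 1.0 1.9" --pt "8.7 -3.8 3.1 1.0 1.9" --pt "8.7 -3.7 3.2 1.0 1.9" --pt "8.7 0 0 0 0" --pt "8.7 0 0 0 0"

```text
time_s: 1.78
tcp_pos: [0.6365, -0.2648, 0.12]
eef_rot: [180.0, -0.1, 179.9]
contact_force: [-1.1, -0.7, 0.3]
gripper_width: 0.0868
```

```bash
python3 -c "
from plan import *
plan(8.7,[(.636,-.263,.02,180,30)])
im=r.capture('wrist'); cv2.imwrite('pics/w1.png',im[:,:,::-1])"
```

```text
t 1.77 p [ 0.6365 -0.2648  0.12  ] yaw [ 1.800e+02 -1.000e-01  1.799e+02] F [-1.1 -0.7  0.3] w 0.0868 j [ -6.  26.  -5.   0. -59. -84.]
[[8.7, 0.01, 0.05, 2.5, -0.0], [8.7, 0.01, 0.04, 2.5, -0.0], [8.7, 0.01, 0.05, 2.5, -0.0], [8.7, 0.01, 0.04, 2.5, -0.0]]
end [ 0.636 -0.263  0.02 ] [ 1.800e+02 -1.000e-01  1.799e+02]
```

View pics/w1.png

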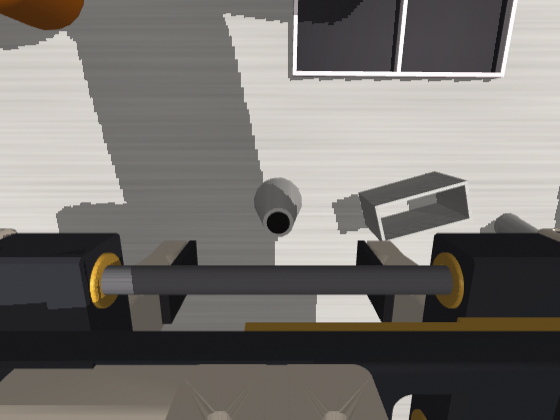

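```bash
cat >> h.py <<'E'
from scipy.spatial.transform import Rotation as _Ro
def WW(u,v,z,s=None):
    s=s or r.get_state(); R=_Ro.from_euler("xyz",s["eef_rot"],degrees=True).as_matrix(); c=r.calibration("wrist"); T=c["tool_from_camera"]
    C=s["tcp_pos"]+R@T[:3,3]; d=R@T[:3,:3]@np.linalg.inv(c["K"])@np.array([u,v,1.]); return C+d*(z-C[2])/d[2]
E
python3 -c "
from h import *
print(WW(278,222,.066)); print(WW(277.5,178,.0))
for u,v in [(360,196),(436,172),(468,213),(382,234),(384,240)]: print(WW(u,v,.05).round(4))
for u,v in [(294,76),(504,76)]: print(WW(u,v,.01).round(4))"
```

```text
[ 0.63334274 -0.26391021  0.066     ]
[ 0.61245775 -0.26401426  0.        ]
[ 0.6181 -0.2023  0.05  ]
[ 0.6002 -0.1476  0.05  ]
[ 0.6316 -0.1192  0.05  ]
[ 0.6483 -0.1832  0.05  ]
[ 0.6533 -0.1813  0.05  ]
[ 0.5285 -0.2507  0.01  ]
[ 0.529  -0.0826  0.01  ]
```

servo_tool --pt "8.7 0.1 0.1 2.5 0" --pt "8.7 0 0 2.5 0" --pt "8.7 0 0 2.5 0" --pt "8.7 0 0 2.4 0" --pt "3 0 0 0 0" --pt "3 0 0 0 0" --pt "3 0 0 0 0" --pt "3 0 0 0 0" --squeeze 12

```text
time_s: 2.82
tcp_pos: [0.6362, -0.2642, 0.0226]
eef_rot: [-180.0, 0.1, 179.8]
contact_force: [-0.1, -0.4, -0.4]
gripper_width: 0.0527
```

servo_tool --pt "3 0 0 0 0" --pt "3 0 0 0 0" --pt "3 0 0 -1.0 0" --pt "3 0 0 -2.0 0" --pt "3 0 0 0 0"

```text
time_s: 3.45
tcp_pos: [0.6372, -0.2644, 0.0538]
eef_rot: [-180.0, 0.2, 179.9]
contact_force: [-0.1, -1.2, -0.1]
gripper_width: 0.035
```

```bash
python3 -c "
from plan import *
plan(3,[(.636,-.263,.12,180,30)])
im=r.capture('wrist'); cv2.imwrite('pics/w2.png',im[:,:,::-1])
im=r.capture('side'); cv2.imwrite('pics/s2.png',cv2.resize(im[200:400,220:400,::-1],None,fx=3,fy=3))"
```

```text
t 3.45 p [ 0.6372 -0.2644  0.0538] yaw [-180.     0.2  179.9] F [-0.1 -1.2 -0.1] w 0.035 j [ -6.  30.  -9.   0. -51. -84.]
[[3, 0.03, 0.04, -2.21, -0.0], [3, 0.03, 0.05, -2.21, -0.0], [3, 0.03, 0.04, -2.2, -0.0]]
end [ 0.636 -0.263  0.12 ] [-180.     0.2  179.9]
```

View pics/w2.png

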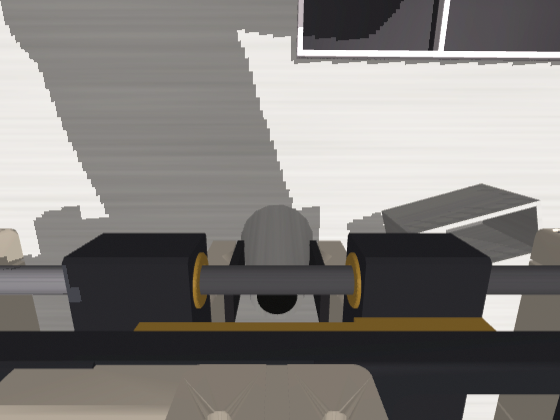

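View pics/s2.png

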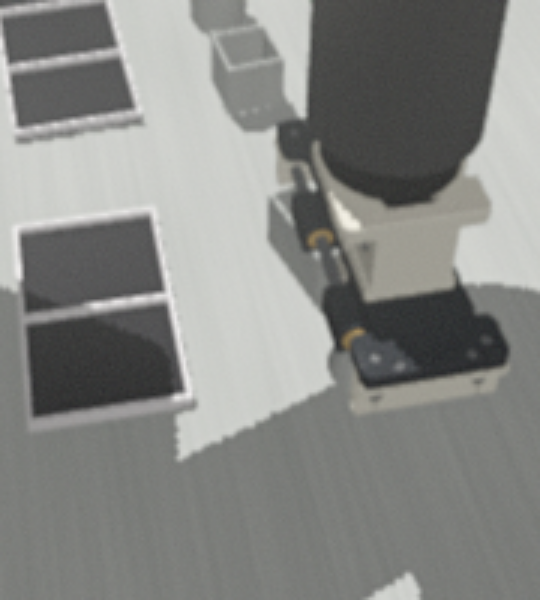

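```bash
python3 -c "
from plan import *
plan(3,[(.610,-.264,.105,180,45),(.479,.1455,.105,-178,58),(.479,.1455,.04,-178,30)])"
```

```text
t 3.55 p [ 0.6358 -0.264   0.0518] yaw [180.    0.  179.8] F [-1.1 -0.4  0.1] w 0.0348 j [ -6.  30.  -9.  -0. -51. -84.]
[[3, 1.29, -0.0, -2.66, -0.1], [3, 1.29, -0.01, -2.66, -0.1], [3, 1.63, 5.12, -0.0, -0.2], [3, 1.62, 5.13, -0.0, -0.2], [3, 1.6, 5.13, -0.0, -0.2], [3, 1.58, 5.14, -0.0, -0.2], [3, 1.56, 5.14, -0.0, -0.2], [3, 1.55, 5.15, -0.0, -0.2]]
[[3, 1.53, 5.15, -0.0, -0.2], [3, 1.51, 5.15, -0.0, -0.2], [3, 0.0, 0.0, 2.17, -0.1], [3, 0.0, 0.0, 2.16, -0.1], [3, 0.0, 0.0, 2.17, -0.1]]
end [0.479  0.1455 0.04  ] [ 180.     0.  -178.1]
```

servo_tool --pt "3 1.2 0 -2.6 0" --pt "3 1.4 1.0 -2.7 0" --pt "3 1.6 3.1 0 -0.3" --pt "3 1.6 5.1 0 -0.3" --pt "3 1.6 5.1 0 -0.3" --pt "3 1.6 5.1 0 -0.3" --pt "3 1.6 5.1 0 -0.3" --pt "3 1.6 5.1 0 -0.3"

```text
time_s: 4.55
tcp_pos: [0.5096, 0.0324, 0.1041]
eef_rot: [-180.0, -0.0, -178.4]
contact_force: [1.7, 0.9, -0.3]
gripper_width: 0.0347
```

servo_tool --pt "3 1.5 5.1 0 -0.2" --pt "3 1.5 4.2 0 -0.2" --pt "3 0.4 2.1 1.0 0" --pt "3 0 0 2.0 0" --pt "3 0 0 2.0 0" --pt "3 0 0 0 0" --pt "3 0 0 0 0"

```text
time_s: 5.42
tcp_pos: [0.4733, 0.1439, 0.0549]
eef_rot: [-180.0, 0.0, -178.0]
contact_force: [-0.1, -0.2, -0.7]
gripper_width: 0.0355
```

```bash
python3 -c "
from plan import *
plan(3,[(.479,.1455,.03,-178,30)])
im=r.capture('wrist'); cv2.imwrite('pics/w3.png',im[:,:,::-1])"
```

```text
t 5.42 p [0.4733 0.1439 0.0549] yaw [-180.    0. -178.] F [-0.1 -0.2 -0.7] w 0.0355 j [  40.   14.  -34.    0.  -41. -128.]
[[3, -0.57, 0.14, 2.49, 0.0]]
end [0.479  0.1455 0.03  ] [-180.    0. -178.]
```

View pics/w3.png

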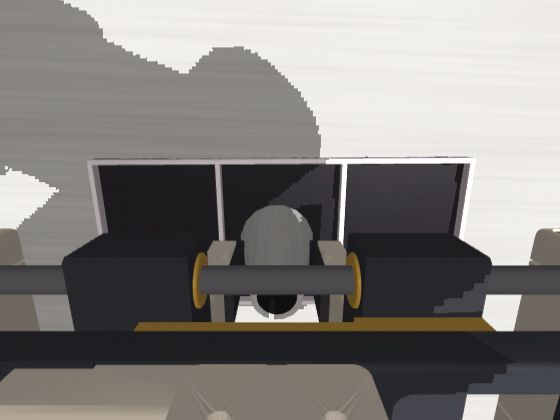

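servo_tool --pt "3 -0.5 0.1 1.2 0" --pt "3 0 0 1.2 0" --pt "3 0 0 0 0" --pt "3 0 0 0 0"

```text
time_s: 5.98
tcp_pos: [0.478, 0.1449, 0.0304]
eef_rot: [-180.0, -0.0, -178.0]
contact_force: [0.1, -0.1, -0.1]
gripper_width: 0.0349
```

servo_tool --pt "3 0 0 0.2 0" --pt "3 0 0 0.1 0" --pt "3 0 0 0 0"

```text
time_s: 6.35
tcp_pos: [0.4781, 0.1451, 0.0276]
eef_rot: [180.0, 0.0, -178.0]
contact_force: [0.1, 0.2, -0.9]
gripper_width: 0.0355
```

servo_tool --pt "3 0 0 0.15 0" --pt "3 0 0 0 0"

```text
time_s: 6.6
tcp_pos: [0.478, 0.145, 0.026]
eef_rot: [-180.0, -0.0, -178.0]
contact_force: [0.4, 0.3, 0.0]
gripper_width: 0.0348
```

servo_tool --pt "3 0 0 0.15 0" --pt "3 0 0 0 0"

```text
time_s: 6.85
tcp_pos: [0.4782, 0.1451, 0.0247]
eef_rot: [180.0, 0.0, -178.0]
contact_force: [-0.9, 0.2, 2.4]
gripper_width: 0.0347
```

```bash
python3 -c "
from plan import *
plan(3,[(.479,.1455,.024,-178,30)])
im=r.capture('side'); cv2.imwrite('pics/s3.png',cv2.resize(im[150:300,180:360,::-1],None,fx=4,fy=4))"
```

```text
t 6.85 p [0.4782 0.1451 0.0247] yaw [ 180.    0. -178.] F [-0.9  0.2  2.4] w 0.0347 j [  39.   18.  -35.    0.  -37. -127.]
[[3, -0.08, 0.03, 0.07, 0.0]]
end [0.479  0.1455 0.024 ] [ 180.    0. -178.]
```

View pics/s3.png

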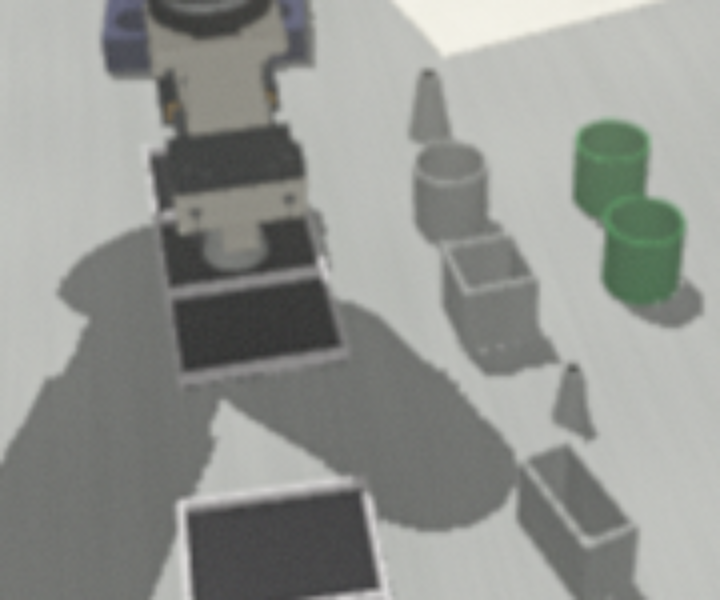

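servo_tool --pt "6 0 0 0 0" --pt "6 0 0 0 0" --pt "6 0 0 0 0" --pt "6 0 0 -2.0 0" --pt "6 0 0 -3.0 0" --pt "6 0 0 -4.0 0" --pt "6 0 0 0 0"

```text
time_s: 7.78
tcp_pos: [0.4799, 0.1462, 0.1175]
eef_rot: [179.8, 0.3, -177.9]
contact_force: [0.4, -0.3, -0.9]
gripper_width: 0.0598
```

```bash
python3 -c "
from plan import *
plan(8.7,[(.625,.1485,.115,-180,50),(.625,.1485,.02,180,30)])
im=r.capture('wrist'); cv2.imwrite('pics/w4.png',im[:,:,::-1])"
```

```text
t 7.78 p [0.4799 0.1462 0.1175] yaw [ 179.8    0.3 -177.9] F [ 0.4 -0.3 -0.9] w 0.0598 j [  39.   10.  -30.    0.  -50. -127.]
[[8.7, -4.84, -0.1, 0.11, 0.7], [8.7, -4.84, -0.04, 0.11, 0.7], [8.7, -4.83, 0.02, 0.11, 0.7], [8.7, 0.01, -0.01, 2.37, -0.0], [8.7, 0.01, -0.01, 2.38, -0.0], [8.7, 0.01, -0.01, 2.37, -0.0], [8.7, 0.02, -0.0, 2.38, -0.0]]
end [0.625  0.1485 0.02  ] [179.8   0.3 180. ]
```

View pics/w4.png

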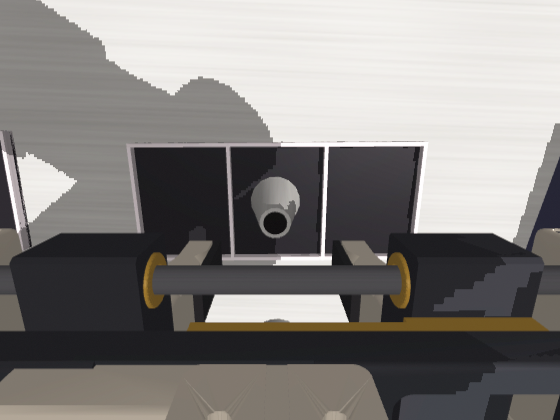

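servo_tool --pt "8.7 -4.8 -0.1 0.1 0.7" --pt "8.7 -4.8 0 0.1 0.7" --pt "8.7 -4.8 0 0.1 0.7" --pt "8.7 0 0 0 0" --pt "8.7 0 0 0 0"

```text
time_s: 8.45
tcp_pos: [0.6211, 0.1468, 0.1097]
eef_rot: [-179.9, -0.2, 179.9]
contact_force: [-0.3, 0.1, -0.3]
gripper_width: 0.087
```

```bash
python3 -c "
from plan import *
plan(8.7,[(.625,.1485,.018,180,30)])
im=r.capture('wrist'); cv2.imwrite('pics/w5.png',im[:,:,::-1])"
```

```text
t 8.45 p [0.6211 0.1468 0.1097] yaw [-179.9   -0.2  179.9] F [-0.3  0.1 -0.3] w 0.087 j [  31.   23.  -13.   -0.  -55. -121.]
[[8.7, -0.11, 0.05, 2.29, -0.0], [8.7, -0.1, 0.04, 2.29, -0.0], [8.7, -0.11, 0.05, 2.3, -0.0], [8.7, -0.1, 0.04, 2.29, -0.0]]
end [0.625  0.1485 0.018 ] [-179.9   -0.2  179.9]
```

View pics/w5.png

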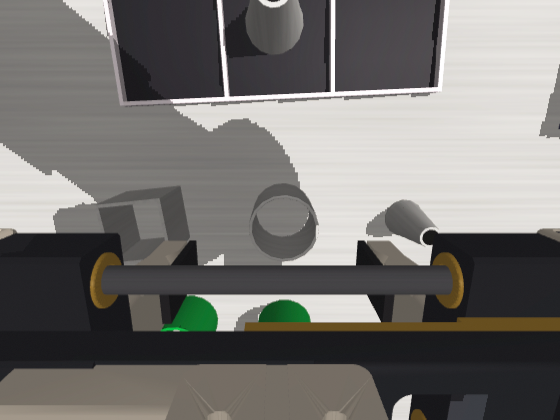

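```bash
python3 -c "
from plan import *
for p in [(250,225),(318,225),(284,260),(284,228)]: print(WW(*p,.05).round(4))
print(WW(283,183,0).round(4), WW(430,236,.052).round(4))"
```

```text
[0.622  0.1279 0.05  ]
[0.6221 0.1779 0.05  ]
[0.6499 0.153  0.05  ]
[0.6243 0.1529 0.05  ]
[0.5997 0.153  0.    ] [0.63   0.2602 0.052 ]
```

servo_tool --pt "8.7 -0.2 0.2 2.3 0" --pt "8.7 -0.2 0.2 2.3 0" --pt "8.7 0 0 2.3 0" --pt "8.7 0 0 2.2 0" --pt "8.7 0 0 0 0" --pt "4 0 0 0 0" --pt "4 0 0 0 0" --pt "4 0 0 0 0" --squeeze 12

```text
time_s: 9.5
tcp_pos: [0.6265, 0.1517, 0.0215]
eef_rot: [180.0, 0.1, 179.9]
contact_force: [-0.5, -1.3, -0.3]
gripper_width: 0.0625
```

servo_tool --pt "4 0 0 0 0" --pt "4 0 0 0 0" --pt "4 0 0 -1.0 0" --pt "4 0 0 -2.5 0" --pt "4 0 0 -3.0 0"

```text
time_s: 10.12
tcp_pos: [0.6256, 0.1512, 0.086]
eef_rot: [-180.0, -0.1, 179.9]
contact_force: [0.1, 0.3, -0.2]
gripper_width: 0.0526
```

```bash
python3 -c "
from plan import *
plan(4,[(.4745,.230,.10,-178,50),(.4745,.230,.03,-178,30)])
im=r.capture('wrist'); cv2.imwrite('pics/w6.png',im[:,:,::-1])"
```

```text
t 10.12 p [0.6256 0.1512 0.086 ] yaw [-1.800e+02 -1.000e-01  1.799e+02] F [ 0.1  0.3 -0.2] w 0.0526 j [  31.   24.  -13.   -0.  -52. -121.]
[[4, 3.78, 1.97, -0.35, -0.5], [4, 3.76, 2.0, -0.34, -0.5], [4, 3.75, 2.03, -0.35, -0.5], [4, 3.73, 2.06, -0.34, -0.5], [4, -0.0, 0.0, 2.33, -0.0], [4, -0.0, 0.0, 2.33, -0.0], [4, -0.01, 0.01, 2.34, -0.0]]
end [0.4745 0.23   0.03  ] [-1.800e+02 -1.000e-01 -1.781e+02]
```

View pics/w6.png

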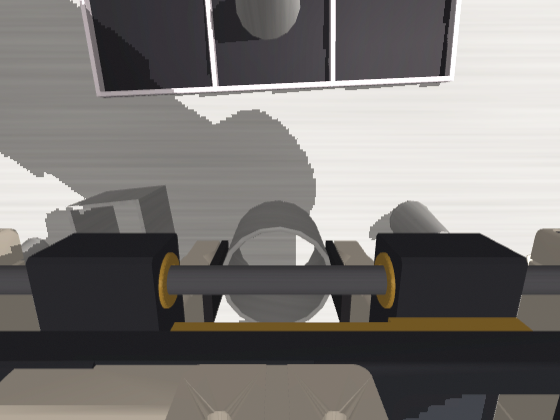

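servo_tool --pt "4 3.7 2.0 -0.5 -0.5" --pt "4 3.7 2.0 -0.5 -0.5" --pt "4 3.7 2.0 -0.5 -0.5" --pt "4 3.6 2.0 0 -0.5" --pt "4 0 0 2.0 0" --pt "4 0 0 2.0 0" --pt "4 0 0 1.0 0" --pt "4 0 0 0 0"

```text
time_s: 11.18
tcp_pos: [0.478, 0.2293, 0.0502]
eef_rot: [-179.9, -0.1, -178.1]
contact_force: [0.1, 0.6, -0.7]
gripper_width: 0.0522
```

```bash
python3 -c "
from plan import *
plan(4,[(.4755,.230,.0245,-178,30)])
im=r.capture('wrist'); cv2.imwrite('pics/w7.png',im[:,:,::-1])"
```

```text
t 11.18 p [0.478  0.2293 0.0502] yaw [-1.799e+02 -1.000e-01 -1.781e+02] F [ 0.1  0.6 -0.7] w 0.0522 j [  47.   18.  -30.    0.  -42. -135.]
[[4, 0.24, 0.08, 2.57, -0.1]]
end [0.4755 0.23   0.0245] [-1.799e+02 -1.000e-01 -1.780e+02]
```

View pics/w7.png

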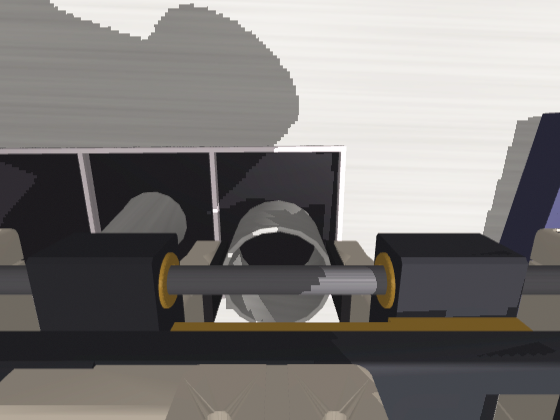

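servo_tool --pt "4 0.2 0 1.2 0" --pt "4 0 0 1.2 0" --pt "4 0 0 0.1 0" --pt "4 0 0 0 0" --pt "4 0 0 0 0"

```text
time_s: 11.85
tcp_pos: [0.4764, 0.2298, 0.0258]
eef_rot: [180.0, 0.0, -178.1]
contact_force: [0.1, 0.2, -0.6]
gripper_width: 0.0525
```

servo_tool --pt "4 0 0 0.15 0" --pt "4 0 0 0 0"

```text
time_s: 12.1
tcp_pos: [0.4762, 0.2296, 0.0241]
eef_rot: [180.0, 0.0, -178.1]
contact_force: [0.7, 0.4, -1.0]
gripper_width: 0.0522
```

servo_tool --pt "4 0 0 0.15 0" --pt "4 0 0 0 0"

```text
time_s: 12.35
tcp_pos: [0.4764, 0.2297, 0.0237]
eef_rot: [180.0, 0.0, -178.0]
contact_force: [-3.5, -1.7, 10.3]
gripper_width: 0.0524
```

servo_tool --pt "6.4 0 0 0 0" --pt "6.4 0 0 0 0" --pt "6.4 0 0 -0.5 0" --pt "6.4 0 0 -3.0 0" --pt "6.4 0 0 -4.0 0" --pt "6.4 0 0 -1.5 0" --pt "6.4 0 0 0 0"

```text
time_s: 13.22
tcp_pos: [0.4766, 0.2301, 0.1136]
eef_rot: [179.9, 0.1, -178.1]
contact_force: [0.0, -0.6, -0.3]
gripper_width: 0.0643
```

```bash
python3 -c "
from plan import *
plan(8.7,[(.6265,.041,.115,-175.5,55),(.6265,.041,.02,-175.5,30)])
im=r.capture('wrist'); cv2.imwrite('pics/w8.png',im[:,:,::-1])"
```

```text
t 13.22 p [0.4766 0.2301 0.1136] yaw [ 1.799e+02  1.000e-01 -1.781e+02] F [ 0.  -0.6 -0.3] w 0.0643 j [  47.   13.  -26.   -0.  -51. -135.]
[[8.7, -2.87, -3.88, -0.03, -0.5], [8.7, -2.83, -3.91, -0.03, -0.5], [8.7, -2.8, -3.93, -0.03, -0.5], [8.7, -2.77, -3.95, -0.03, -0.5], [8.7, -2.73, -3.98, -0.03, -0.5], [8.7, 0.0, -0.0, 2.38, -0.0], [8.7, 0.01, -0.01, 2.37, -0.0], [8.7, 0.0, -0.0, 2.38, -0.0]]
[[8.7, 0.01, -0.01, 2.37, -0.0]]
end [0.6265 0.041  0.02  ] [ 1.799e+02  1.000e-01 -1.756e+02]
```

View pics/w8.png

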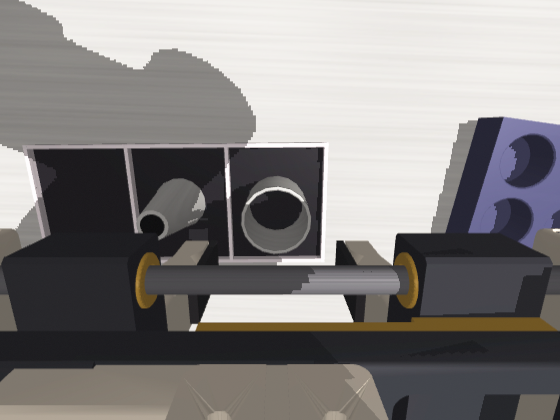

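Round cutter stands in the left compartment, nozzle in the middle. Next the square cutter.

servo_tool --pt "8.7 -2.9 -3.9 0 -0.5" --pt "8.7 -2.8 -3.9 0 -0.5" --pt "8.7 -2.8 -3.9 0 -0.5" --pt "8.7 -2.8 -4.0 0 -0.5" --pt "8.7 -2.7 -4.0 0 -0.5" --pt "8.7 0 0 0 0" --pt "8.7 0 0 0 0"

```text
time_s: 14.15
tcp_pos: [0.6251, 0.0396, 0.1108]
eef_rot: [-180.0, -0.2, -175.6]
contact_force: [-0.3, -0.4, -0.0]
gripper_width: 0.0874
```

```bash
python3 -c "
from plan import *
plan(8.7,[(.6265,.041,.018,-175.5,30)])
im=r.capture('wrist'); cv2.imwrite('pics/w9.png',im[:,:,::-1])"
```

```text
t 14.15 p [0.6251 0.0396 0.1108] yaw [-180.    -0.2 -175.6] F [-0.3 -0.4 -0. ] w 0.0874 j [  21.   21.  -14.   -0.  -55. -107.]
[[8.7, -0.04, 0.03, 2.32, -0.0], [8.7, -0.04, 0.04, 2.32, -0.0], [8.7, -0.05, 0.03, 2.32, -0.0], [8.7, -0.04, 0.04, 2.32, -0.0]]
end [0.6265 0.041  0.018 ] [-180.    -0.2 -175.6]
```

View pics/w9.png

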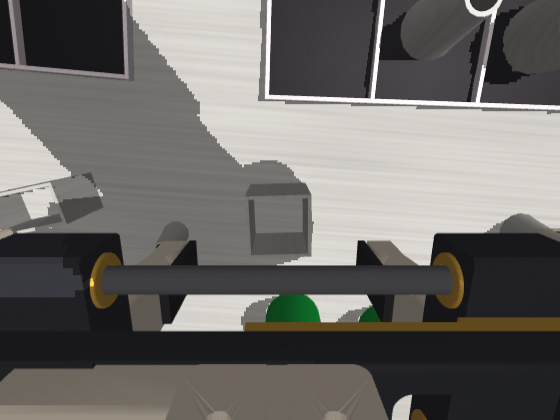

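servo_tool --pt "8.7 -0.1 0.2 2.3 0" --pt "8.7 0 0.1 2.3 0" --pt "8.7 0 0 2.3 0" --pt "8.7 0 0 2.3 0" --pt "8.7 0 0 0.1 0" --pt "4 0 0 0 0" --pt "4 0 0 0 0" --pt "4 0 0 0 0" --squeeze 12

```text
time_s: 15.2
tcp_pos: [0.6273, 0.0433, 0.0205]
eef_rot: [180.0, 0.1, -175.6]
contact_force: [0.7, 0.5, 0.4]
gripper_width: 0.0624
```

servo_tool --pt "4 0 0 0 0" --pt "4 0 0 0 0" --pt "4 0 0 -1.0 0" --pt "4 0 0 -2.5 0" --pt "4 0 0 -3.0 0"

```text
time_s: 15.82
tcp_pos: [0.6264, 0.0429, 0.0851]
eef_rot: [-180.0, -0.1, -175.6]
contact_force: [-0.5, 0.1, -0.7]
gripper_width: 0.0484
```

```bash
python3 -c "
from plan import *
plan(4,[(.482,.060,.09,-178,50),(.482,.060,.03,-178,30)])
im=r.capture('wrist'); cv2.imwrite('pics/w10.png',im[:,:,::-1])"
```

```text
t 15.82 p [0.6264 0.0429 0.0851] yaw [-1.800e+02 -1.000e-01 -1.756e+02] F [-0.5  0.1 -0.7] w 0.0484 j [  22.   23.  -15.   -0.  -52. -107.]
[[4, 4.75, 0.94, -0.16, 0.8], [4, 4.77, 0.87, -0.15, 0.8], [4, 4.78, 0.81, -0.16, 0.8], [4, -0.0, -0.0, 2.0, 0.0], [4, -0.0, -0.0, 2.0, 0.0], [4, -0.01, -0.0, 2.0, 0.0]]
end [0.482 0.06  0.03 ] [-1.80e+02 -1.00e-01 -1.78e+02]
```

View pics/w10.png

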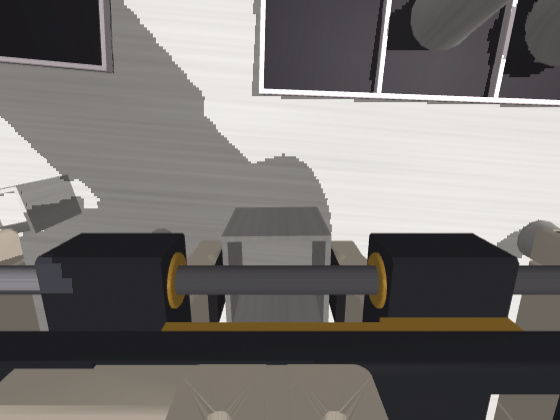

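servo_tool --pt "4 4.7 0.9 -0.3 0.8" --pt "4 4.8 0.9 0 0.8" --pt "4 4.7 0.8 0 0.8" --pt "4 0 0 1.0 0" --pt "4 0 0 2.0 0" --pt "4 0 0 1.0 0" --pt "4 0 0 0 0"

```text
time_s: 16.75
tcp_pos: [0.4834, 0.0598, 0.047]
eef_rot: [-180.0, -0.1, -178.0]
contact_force: [-0.9, 0.7, -1.1]
gripper_width: 0.0478
```

```bash
python3 -c "
from plan import *
plan(4,[(.482,.060,.0245,-178,30)])
im=r.capture('wrist'); cv2.imwrite('pics/w11.png',im[:,:,::-1])"
```

```text
t 16.75 p [0.4834 0.0598 0.047 ] yaw [-1.80e+02 -1.00e-01 -1.78e+02] F [-0.9  0.7 -1.1] w 0.0478 j [  30.   15.  -36.    0.  -40. -118.]
[[4, 0.13, 0.03, 2.25, 0.0]]
end [0.482  0.06   0.0245] [-1.80e+02 -1.00e-01 -1.78e+02]
```

View pics/w11.png

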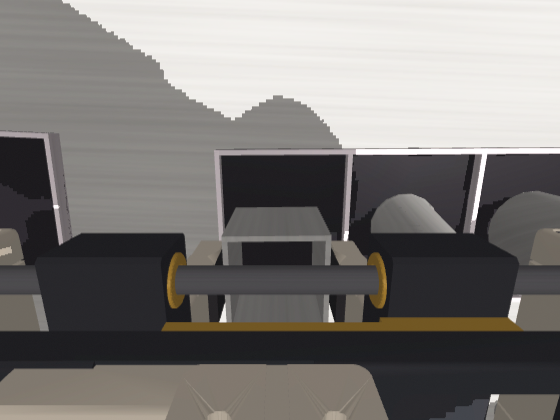

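servo_tool --pt "4 0.1 0 1.1 0" --pt "4 0 0 1.0 0" --pt "4 0 0 0.2 0" --pt "4 0 0 0.1 0" --pt "4 0 0 0 0"

```text
time_s: 17.42
tcp_pos: [0.4826, 0.06, 0.0237]
eef_rot: [180.0, 0.0, -178.0]
contact_force: [-0.1, -1.0, -0.7]
gripper_width: 0.0483
```

servo_tool --pt "4 0 0 0.15 0" --pt "4 0 0 0 0"

```text
time_s: 17.68
tcp_pos: [0.4829, 0.0602, 0.0228]
eef_rot: [180.0, 0.1, -177.9]
contact_force: [-1.7, -0.4, 4.2]
gripper_width: 0.0482
```

servo_tool --pt "6.0 0 0 0 0" --pt "6.0 0 0 0 0" --pt "6.0 0 0 -0.5 0" --pt "6.0 0 0 -3.0 0" --pt "6.0 0 0 -4.0 0" --pt "6.0 0 0 -1.5 0" --pt "6.0 0 0 0 0"

```text
time_s: 18.55
tcp_pos: [0.4832, 0.0604, 0.1135]
eef_rot: [179.9, 0.2, -178.0]
contact_force: [-0.3, -0.4, -0.8]
gripper_width: 0.0599
```

```bash
python3 -c "
from plan import *
plan(5,[(.6585,-.049,.10,-180,55),(.6585,-.049,.01,-180,30)])
im=r.capture('wrist'); cv2.imwrite('pics/w12.png',im[:,:,::-1])"
```

```text
t 18.55 p [0.4832 0.0604 0.1135] yaw [ 179.9    0.2 -178. ] F [-0.3 -0.4 -0.8] w 0.0599 j [  30.    9.  -32.    0.  -49. -118.]
[[5, -4.28, -2.89, 0.35, 0.5], [5, -4.31, -2.85, 0.34, 0.5], [5, -4.33, -2.81, 0.35, 0.5], [5, -4.35, -2.78, 0.34, 0.5], [5, 0.01, -0.0, 2.25, 0.0], [5, 0.0, -0.01, 2.25, 0.0], [5, 0.01, -0.0, 2.25, 0.0], [5, 0.0, -0.01, 2.25, 0.0]]
end [ 0.6585 -0.049   0.01  ] [ 179.9    0.2 -180. ]
```

View pics/w12.png

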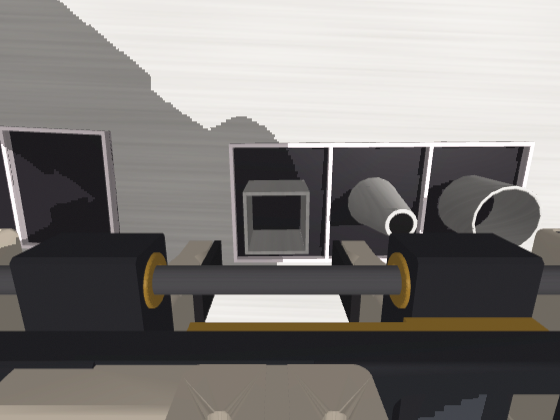

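Three-tray is filled, all upright. Now the small nozzle.

servo_tool --pt "6 -4.3 -2.9 0 0.5" --pt "6 -4.3 -2.9 0 0.5" --pt "6 -4.3 -2.8 0 0.5" --pt "6 -4.4 -2.8 0 0.5" --pt "6 0 0 0 0" --pt "6 0 0 0 0"

```text
time_s: 19.35
tcp_pos: [0.6568, -0.0504, 0.1101]
eef_rot: [-180.0, -0.2, 180.0]
contact_force: [0.3, -0.1, -1.1]
gripper_width: 0.0601
```

```bash
python3 -c "
from plan import *
plan(5,[(.6585,-.049,.01,-180,30)])
im=r.capture('wrist'); cv2.imwrite('pics/w13.png',im[:,:,::-1])"
```

```text
t 19.35 p [ 0.6568 -0.0504  0.1101] yaw [-180.    -0.2  180. ] F [ 0.3 -0.1 -1.1] w 0.0601 j [  13.   24.  -10.   -0.  -56. -103.]
[[5, -0.05, 0.04, 2.5, -0.0], [5, -0.05, 0.03, 2.5, -0.0], [5, -0.05, 0.04, 2.51, -0.0], [5, -0.05, 0.03, 2.5, -0.0]]
end [ 0.6585 -0.049   0.01  ] [-180.    -0.2  180. ]
```

View pics/w13.png

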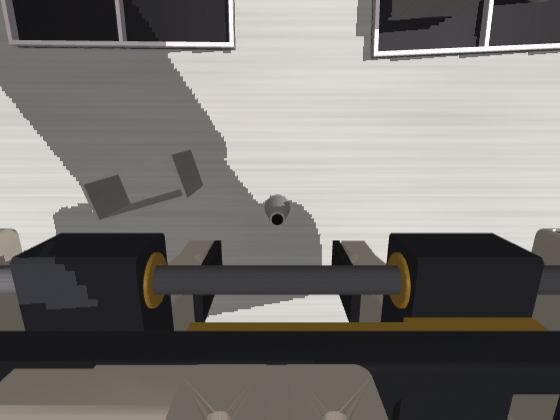

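```bash
python3 -c "
from plan import *
print(WW(277.5,220,.038)); print(WW(277.5,194,.0))"
```

```text
[ 0.65782692 -0.04884162  0.038     ]
[ 0.64541658 -0.04874346  0.        ]
```

servo_tool --pt "6 -0.1 0.1 2.5 0" --pt "6 0 0 2.5 0" --pt "6 0 0 2.5 0" --pt "6 0 0 2.3 0" --pt "6 0 0 0 0" --pt "1.2 0 0 0 0" --pt "1.2 0 0 0 0" --pt "1.2 0 0 0 0" --squeeze 8

```text
time_s: 20.4
tcp_pos: [0.6595, -0.049, 0.0151]
eef_rot: [180.0, 0.1, -180.0]
contact_force: [-1.0, 0.1, 0.2]
gripper_width: 0.0353
```

servo_tool --pt "1.2 0 0 0 0" --pt "1.2 0 0 0 0" --pt "1.2 0 0 0 0"

```text
time_s: 20.78
tcp_pos: [0.6591, -0.0491, 0.0142]
eef_rot: [-180.0, 0.0, -180.0]
contact_force: [-0.6, -0.4, 0.9]
gripper_width: 0.0172
```

servo_tool --pt "1.2 0 0 -1.0 0" --pt "1.2 0 0 -2.0 0" --pt "1.2 0 0 -3.0 0" --pt "1.2 0 0 0 0"

```text
time_s: 21.28
tcp_pos: [0.6609, -0.049, 0.0774]
eef_rot: [180.0, 0.3, -179.9]
contact_force: [0.7, 0.3, 0.4]
gripper_width: 0.0171
```

```bash
python3 -c "
from plan import *
plan(1.2,[(.478,-.127,.08,-180,45),(.478,-.127,.03,-180,30)])
im=r.capture('wrist'); cv2.imwrite('pics/w14.png',im[:,:,::-1])"
```

```text
t 21.27 p [ 0.6609 -0.049   0.0774] yaw [ 180.     0.3 -179.9] F [0.7 0.3 0.4] w 0.0171 j [  13.   26.  -12.    0.  -52. -103.]
[[1.2, 3.66, -1.56, -0.07, 0.0], [1.2, 3.66, -1.56, -0.07, 0.0], [1.2, 3.66, -1.56, -0.07, 0.0], [1.2, 3.66, -1.55, -0.07, 0.0], [1.2, 3.66, -1.56, -0.07, 0.0], [1.2, 0.01, 0.0, 2.5, 0.0], [1.2, 0.01, 0.0, 2.5, 0.0]]
end [ 0.478 -0.127  0.03 ] [ 180.     0.3 -179.9]
```

View pics/w14.png

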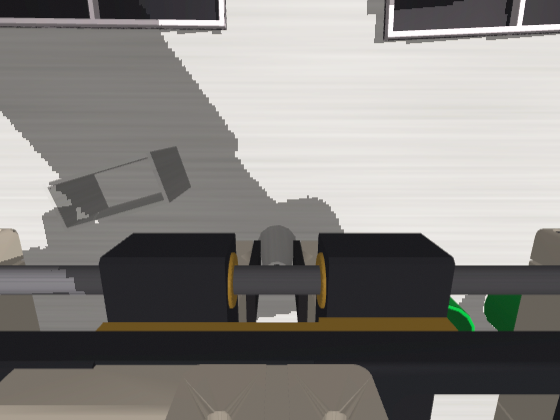

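servo_tool --pt "1.2 3.6 -1.5 0 0" --pt "1.2 3.7 -1.6 0 0" --pt "1.2 3.7 -1.6 0 0" --pt "1.2 3.7 -1.6 0 0" --pt "1.2 3.5 -1.5 0 0" --pt "1.2 0 0 1.8 0" --pt "1.2 0 0 2.0 0" --pt "1.2 0 0 0 0"

```text
time_s: 22.32
tcp_pos: [0.4754, -0.1274, 0.0347]
eef_rot: [-180.0, -0.2, -180.0]
contact_force: [0.6, -0.1, 0.6]
gripper_width: 0.0174
```

servo_tool --pt "1.2 0 0 1.0 0" --pt "1.2 0 0 0.6 0" --pt "1.2 0 0 0 0" --pt "1.2 0 0 0 0"

```text
time_s: 22.82
tcp_pos: [0.4772, -0.1272, 0.0202]
eef_rot: [-180.0, 0.0, -180.0]
contact_force: [0.9, -0.7, -0.2]
gripper_width: 0.0177
```

```bash
python3 -c "
from plan import *
plan(1.2,[(.478,-.127,.0175,-180,45)])
im=r.capture('wrist'); cv2.imwrite('pics/w15.png',im[:,:,::-1])"
```

```text
t 22.82 p [ 0.4772 -0.1272  0.0202] yaw [-180.    0. -180.] F [ 0.9 -0.7 -0.2] w 0.0177 j [  8.  18. -36.   0. -36. -98.]
[[1.2, -0.08, 0.02, 0.27, 0.0]]
end [ 0.478  -0.127   0.0175] [-180.    0. -180.]
```

View pics/w15.png

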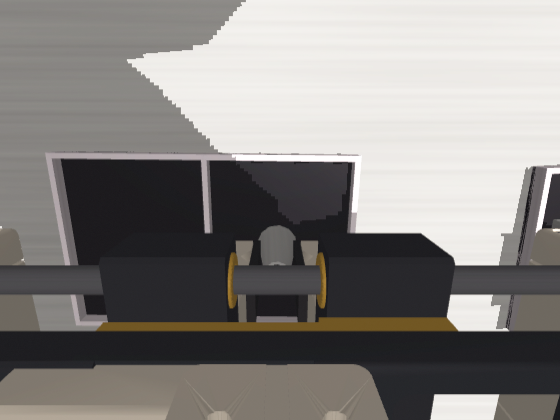

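servo_tool --pt "1.2 0 0 0.2 0" --pt "1.2 0 0 0.05 0" --pt "1.2 0 0 0 0"

```text
time_s: 23.25
tcp_pos: [0.477, -0.1272, 0.0176]
eef_rot: [-180.0, -0.0, -180.0]
contact_force: [1.2, -0.3, -0.9]
gripper_width: 0.0173
```

servo_tool --pt "1.2 0 0 0.1 0" --pt "1.2 0 0 0 0"

```text
time_s: 23.5
tcp_pos: [0.4771, -0.1272, 0.017]
eef_rot: [-180.0, 0.0, -180.0]
contact_force: [-1.8, 1.3, 6.6]
gripper_width: 0.0174
```

servo_tool --pt "3.5 0 0 0 0" --pt "3.5 0 0 0 0" --pt "3.5 0 0 -0.5 0" --pt "3.5 0 0 -3.0 0" --pt "3.5 0 0 -4.0 0" --pt "3.5 0 0 -3.5 0" --pt "3.5 0 0 0 0"

```text
time_s: 24.38
tcp_pos: [0.4789, -0.1272, 0.1296]
eef_rot: [180.0, 0.3, -179.9]
contact_force: [-0.8, -0.2, -0.7]
gripper_width: 0.0351
```

```bash
python3 -c "
from plan import *
plan(8,[(.630,-.151,.125,-74,55)])
im=r.capture('wrist'); cv2.imwrite('pics/w16.png',im[:,:,::-1])"
```

```text
t 24.38 p [ 0.4789 -0.1272  0.1296] yaw [ 180.     0.3 -179.9] F [-0.8 -0.2 -0.7] w 0.0351 j [  8.   9. -30.   0. -52. -98.]
[[8, -1.37, -0.22, 0.05, -9.6], [8, -1.32, -0.44, 0.05, -9.6], [8, -1.22, -0.66, 0.05, -9.6], [8, -1.1, -0.85, 0.05, -9.6], [8, -0.94, -1.02, 0.05, -9.6], [8, -0.76, -1.17, 0.05, -9.6], [8, -0.55, -1.28, 0.05, -9.6], [8, -0.33, -1.35, 0.05, -9.6]]
[[8, -0.1, -1.39, 0.05, -9.6], [8, 0.13, -1.38, 0.05, -9.6], [8, 0.36, -1.34, 0.05, -9.6]]
end [ 0.63  -0.151  0.125] [-1.797e+02 -1.000e-01 -7.430e+01]
```

View pics/w16.png

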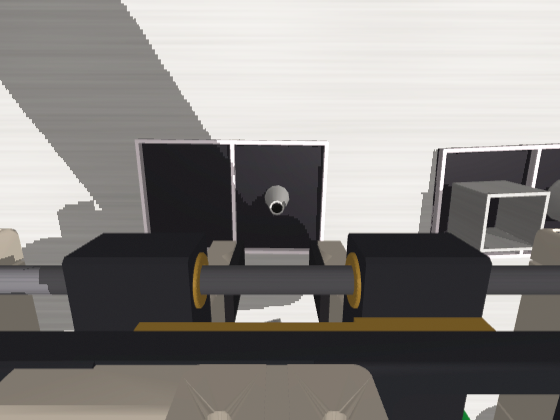

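servo_tool --pt "8 -1.4 -0.2 0 -9.6" --pt "8 -1.3 -0.4 0 -9.6" --pt "8 -1.2 -0.7 0.1 -9.6" --pt "8 -1.1 -0.9 0 -9.6" --pt "8 -0.9 -1.0 0.1 -9.6" --pt "8 -0.8 -1.2 0 -9.6" --pt "8 -0.6 -1.3 0.1 -9.6" --pt "8 -0.3 -1.3 0 -9.6"

```text
time_s: 25.42
tcp_pos: [0.5866, -0.1447, 0.1219]
eef_rot: [179.8, -0.0, -102.9]
contact_force: [-0.7, 0.6, 0.2]
gripper_width: 0.0796
```

servo_tool --pt "8 -0.1 -1.4 0.1 -9.6" --pt "8 0.1 -1.4 0 -9.6" --pt "8 0.4 -1.3 0 -9.6" --pt "8 0 0 0 0" --pt "8 0 0 0 0"

```text
time_s: 26.05
tcp_pos: [0.6271, -0.1513, 0.1215]
eef_rot: [179.9, 0.0, -74.6]
contact_force: [-0.3, 0.5, 0.0]
gripper_width: 0.08
```

```bash
python3 -c "
from plan import *
plan(8,[(.630,-.151,.018,-74,30)])
im=r.capture('wrist'); cv2.imwrite('pics/w17.png',im[:,:,::-1])"
```

```text
t 26.05 p [ 0.6271 -0.1513  0.1215] yaw [179.9   0.  -74.6] F [-0.3  0.5  0. ] w 0.08 j [  4.  22. -11.  -0. -57.  12.]
[[8, 0.01, -0.08, 2.59, -0.1], [8, 0.01, -0.07, 2.59, -0.1], [8, 0.02, -0.08, 2.58, -0.1], [8, 0.01, -0.07, 2.59, -0.1]]
end [ 0.63  -0.151  0.018] [179.9   0.  -74.2]
```

View pics/w17.png

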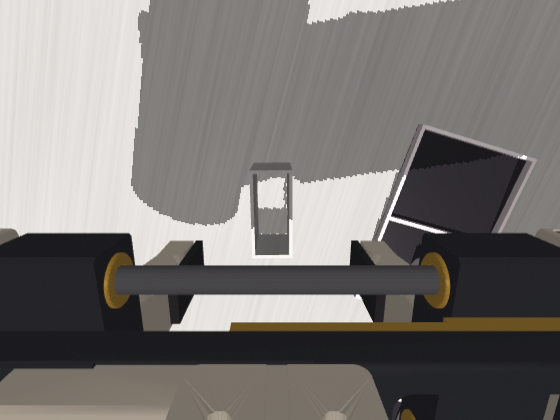

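```bash
python3 -c "
from plan import *
a=[WW(*p,.05) for p in [(252,170),(292,170),(293,258),(251,258)]]
print(np.round(a,4), np.mean(a,0)); print(np.degrees(np.arctan2(*(a[2]-a[1])[[1,0]])))
m=np.mean(a,0); s=r.get_state(); m[2]=s['tcp_pos'][2]
print(Ro.from_euler('xyz',s['eef_rot'],degrees=True).inv().apply(m-s['tcp_pos']))"
```

```text
[[ 0.6545 -0.1823  0.05  ]
 [ 0.626  -0.1902  0.05  ]
 [ 0.6056 -0.1229  0.05  ]
 [ 0.6379 -0.114   0.05  ]] [ 0.63097744 -0.15238527  0.05      ]
106.84404146593785
[ 2.01387517e-03 -3.29893875e-03 -5.12953852e-06]
```

servo_tool --pt "8 0.2 -0.2 2.6 0.2" --pt "8 0 -0.1 2.6 0" --pt "8 0 0 2.6 0" --pt "8 0 0 2.4 0" --pt "8 0 0 0 0" --pt "2.5 0 0 0 0" --pt "2.5 0 0 0 0" --pt "2.5 0 0 0 0" --squeeze 12

```text
time_s: 27.1
tcp_pos: [0.6321, -0.1525, 0.0216]
eef_rot: [-179.9, -0.0, -74.6]
contact_force: [-1.3, -0.1, 0.2]
gripper_width: 0.0557
```

servo_tool --pt "2.5 0 0 0 0" --pt "2.5 0 0 0 0" --pt "2.5 0 0 0 0" --pt "2.5 0 0 0 0"

```text
time_s: 27.6
tcp_pos: [0.6316, -0.1525, 0.0207]
eef_rot: [-180.0, -0.0, -74.6]
contact_force: [-0.8, -0.7, 1.4]
gripper_width: 0.032
```

servo_tool --pt "2.5 0 0 -1.0 0" --pt "2.5 0 0 -2.5 0" --pt "2.5 0 0 -3.5 0"

```text
time_s: 27.98
tcp_pos: [0.6308, -0.1525, 0.0908]
eef_rot: [179.9, 0.0, -74.6]
contact_force: [-0.1, 0.4, -0.2]
gripper_width: 0.0321
```

```bash
python3 -c "
from plan import *
plan(2.5,[(.478,-.213,.095,0,50),(.478,-.213,.035,0,30)])
im=r.capture('wrist'); cv2.imwrite('pics/w18.png',im[:,:,::-1])"
```

```text
t 27.98 p [ 0.6308 -0.1525  0.0908] yaw [179.9   0.  -74.6] F [-0.1  0.4 -0.2] w 0.0321 j [  4.  24. -12.  -0. -53.  12.]
[[2.5, 0.22, 2.04, -0.05, -9.3], [2.5, -0.11, 2.05, -0.05, -9.3], [2.5, -0.44, 2.01, -0.05, -9.3], [2.5, -0.76, 1.91, -0.05, -9.3], [2.5, -1.06, 1.76, -0.05, -9.3], [2.5, -1.33, 1.56, -0.05, -9.3], [2.5, -1.57, 1.33, -0.04, -9.3], [2.5, -1.76, 1.06, -0.05, -9.3]]
[[2.5, 0.0, 0.0, 2.0, -0.1], [2.5, 0.01, 0.0, 2.0, -0.1], [2.5, 0.0, 0.0, 2.0, -0.1]]
end [ 0.478 -0.213  0.035] [1.8e+02 1.0e-01 1.0e-01]
```

View pics/w18.png

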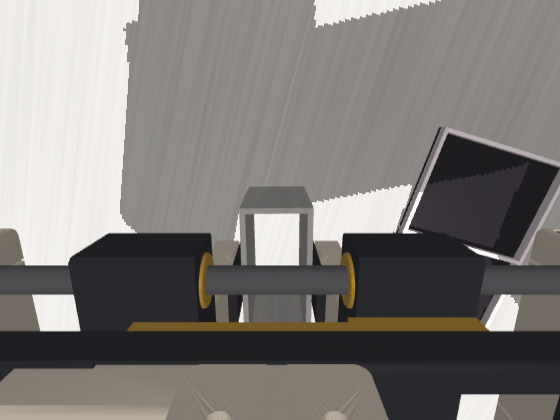

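servo_tool --pt "2.5 0.2 2.0 0 -9.3" --pt "2.5 -0.1 2.0 0 -9.3" --pt "2.5 -0.4 2.0 0 -9.3" --pt "2.5 -0.8 1.9 0 -9.3" --pt "2.5 -1.1 1.8 0 -9.3" --pt "2.5 -1.3 1.6 0 -9.3" --pt "2.5 -1.6 1.3 0 -9.3" --pt "2.5 -1.8 1.1 0 -9.3"

```text
time_s: 29.02
tcp_pos: [0.4781, -0.2132, 0.0911]
eef_rot: [180.0, -0.0, 0.1]
contact_force: [-0.8, 0.1, -0.3]
gripper_width: 0.0317
```

servo_tool --pt "2.5 0 0 0 0" --pt "2.5 0 0 2.0 0" --pt "2.5 0 0 2.0 0" --pt "2.5 0 0 0 0" --pt "2.5 0 0 0 0"

```text
time_s: 29.65
tcp_pos: [0.4794, -0.213, 0.0513]
eef_rot: [180.0, -0.0, -0.2]
contact_force: [0.7, -0.1, -0.8]
gripper_width: 0.0321
```

```bash
python3 -c "
from plan import *
plan(2.5,[(.478,-.213,.024,0,30)])
im=r.capture('wrist'); cv2.imwrite('pics/w19.png',im[:,:,::-1])"
```

```text
t 29.65 p [ 0.4794 -0.213   0.0513] yaw [180.   -0.   -0.2] F [ 0.7 -0.1 -0.8] w 0.0321 j [ -2.  17. -31.   0. -42.  92.]
[[2.5, -0.14, -0.0, 2.73, -0.2]]
end [ 0.478 -0.213  0.024] [180.  -0.  -0.]
```

View pics/w19.png

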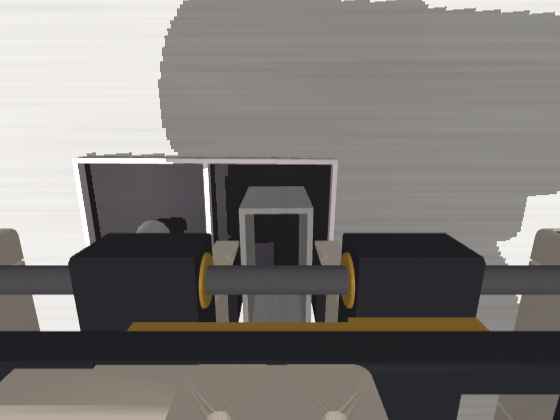

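servo_tool --pt "2.5 0 0 1.3 0" --pt "2.5 0 0 1.2 0" --pt "2.5 0 0 0.2 0" --pt "2.5 0 0 0 0" --pt "2.5 0 0 0 0"

```text
time_s: 30.32
tcp_pos: [0.4782, -0.213, 0.0233]
eef_rot: [-180.0, 0.0, -0.2]
contact_force: [-1.3, 0.9, 0.9]
gripper_width: 0.0322
```

servo_tool --pt "2.5 0 0 0.1 0" --pt "2.5 0 0 0 0"

```text
time_s: 30.58
tcp_pos: [0.4783, -0.213, 0.0231]
eef_rot: [180.0, 0.0, -0.1]
contact_force: [-3.6, 2.5, 11.5]
gripper_width: 0.0317
```

servo_tool --pt "5 0 0 0 0" --pt "5 0 0 0 0" --pt "5 0 0 -0.5 0" --pt "5 0 0 -3.0 0" --pt "5 0 0 -4.0 0" --pt "5 0 0 -5.0 0" --pt "5 2 0 -5.0 0" --pt "5 0 0 0 0"

```text
time_s: 31.58
tcp_pos: [0.502, -0.2136, 0.2022]
eef_rot: [179.9, -0.5, -0.1]
contact_force: [-0.4, 0.1, -0.6]
gripper_width: 0.0501
```

servo_tool --pt "5 3 6 0 0" --pt "5 3 6 0 0" --pt "5 3 6 0 0" --pt "5 0 6 0 0" --pt "5 0 6 0 0" --pt "5 0 0 0 0" --pt "5 0 0 0 0"

```text
time_s: 32.45
tcp_pos: [0.5808, -0.501, 0.1961]
eef_rot: [-179.9, 0.1, -0.2]
contact_force: [-0.0, 0.3, -0.1]
gripper_width: 0.0501
```

```bash
python3 - <<'E'
from ov import *; from objs import *
print(r.get_state()["tcp_pos"],r.get_state()["time_s"])
t=r.capture("top")[:,:,::-1].copy(); s=r.capture("side")[:,:,::-1].copy()
cv2.imwrite("pics/tf.png",t); cv2.imwrite("pics/sf.png",s)
O=[(('c',.052),.053,.476,.2297,0,Y),(('c',.052),.003,.476,.2297,0,M),
(('r',.048,.048),.053,.4828,.060,2,Y),(('r',.048,.048),.003,.4828,.060,2,M),
(('c',.022),.069,.478,.145,0,Y),(('c',.044),.003,.478,.145,0,M),
(('c',.012),.041,.477,-.127,0,Y),(('c',.023),.003,.477,-.127,0,M),
(('c',.016),.052,.6324,.2604,0,Y),(('c',.033),0,.6324,.2604,0,M),
(('r',.070,.032),.053,.478,-.213,0,Y),(('r',.070,.032),.003,.478,-.213,0,M)]
draw(t,"top",(160,180,290,290),6,O,"pics/fa.png"); draw(t,"top",(290,200,410,300),6,O,"pics/fb.png")
draw(s,"side",(200,160,320,350),3.1,O,"pics/fc.png")
E
```

```text
[ 0.58084433 -0.50101389  0.19612959] 32.45
```

View pics/fa.png

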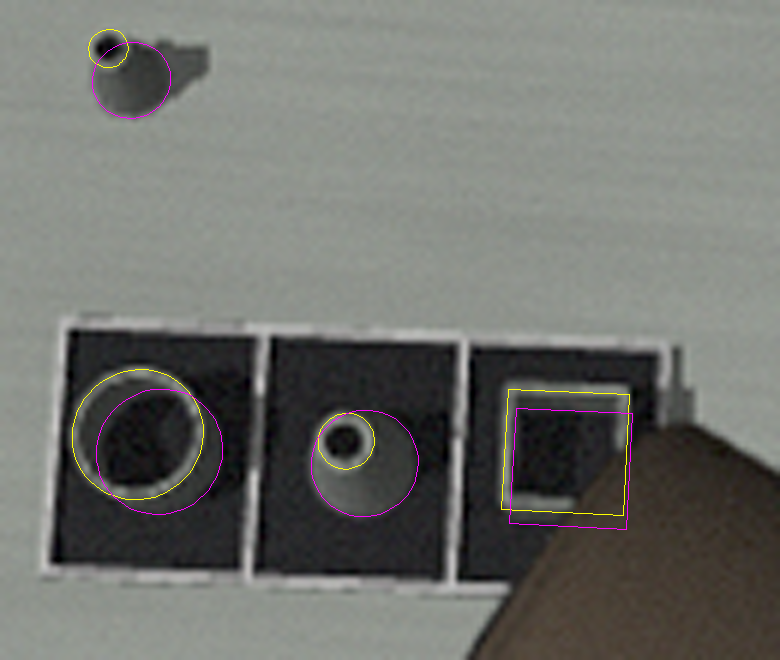

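View pics/fb.png

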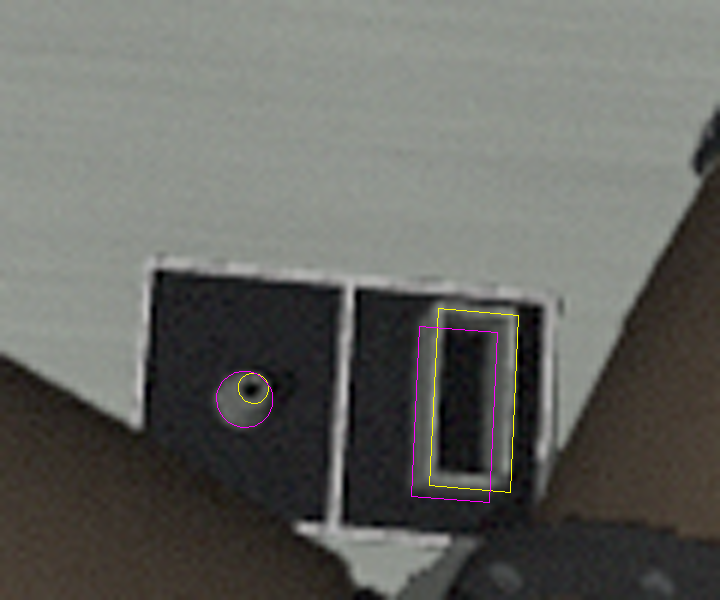

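View pics/fc.png

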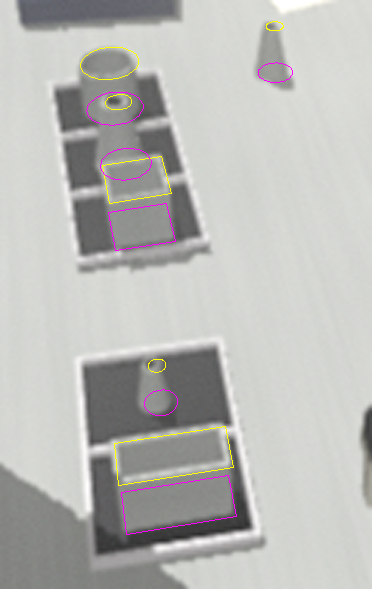

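View pics/tf.png

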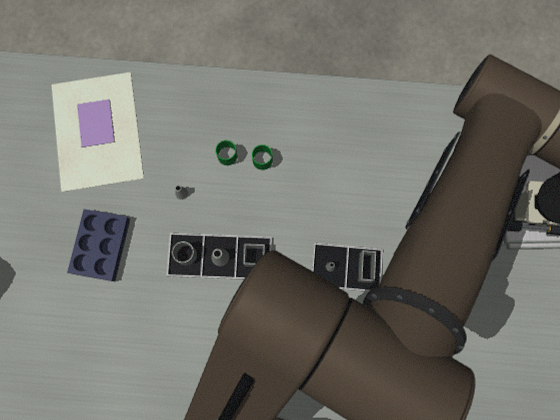

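View pics/sf.png

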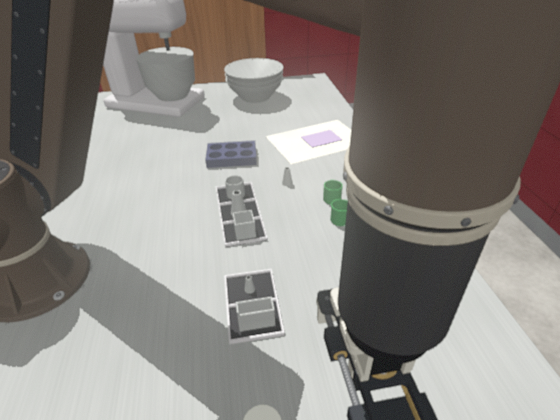

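The jar cap is still at pixel (263, 412), the mould and the middle-sized nozzle haven't moved, and the gripper is clear of everything. Handing in.

```bash
python3 -c "
from plant import r
s=r.get_state(); print(s['contact_force'],s['qd'].round(2)); print(r.close_job())"
```

```text
[-0.58093671  0.18764935  0.18769357] [ 0.59 -0.69  0.06  0.11 -0.05  0.05]
the job is handed in; nothing more can be done
None
```

Both kits are made up and the job was handed in at about 32.5 s of the 115 s allowed; it gave no verdict.

- **Three-compartment tray:** the round cutter is in the left (+y) compartment, the largest nozzle in the middle and the square cutter in the right.
- **Two-compartment tray:** the smallest nozzle is in the left compartment. The oblong cutter is in the right one, with its length across the row.

**Last checks:** The final top and side pictures showed all five pieces upright, on the floor and inside their compartments, within about 2 mm of where I expected them. The arm hid part of the square cutter and its compartment in the top view, but both showed clearly in the side view. The middle-sized nozzle, muffin mould, jar and green cutters showed no visible shift. The jar was seen only in the side picture, by its cap, because the arm hid it from above.

The gripper was raised clear, with contact force at noise level (under 1 N). The largest force I read at the end of any move was about 13 N, when lowering the oblong cutter onto the floor. No check failed or disagreed.

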